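# Flip the cover plate against the step of the turnover stand

### The arm

A 6-joint arm with a two-finger parallel gripper is mounted at the origin on the work surface; the furniture and walls round the work are solid. World frame = base frame: x ahead of the robot, y to its left, z up, the work surface at z = 0. Lengths are in mm, angles in rad, forces in N, time in s.
With the tool pointing down it reaches from about 275 to 1000 mm from the base axis. Payload 8.4 kg.
Tool frame: the origin (TCP) lies midway between the tips of the shut fingers; the grasp point (between the pads) lies r.grip_point_offset behind it (r.grip_point_offset is the distance from the TCP to the grasp point, in mm); z points along the fingers, y is the direction in which the jaws open and shut (so a half turn about z gives the same grasp; the last joint's range is limited). The gripper opens to 85 mm and grips with 20 to 120 N. Pads are 22 mm wide; open, the fingers measure 114 mm over their backs; the gripper's body (76 mm by 85 mm) begins 54 mm behind the grasp point. The pads swing forward as they close: fully open they stand 13 mm farther back than shut.
Start: joints at [1.122, 0.353, 1.633, -0, 1.155, -0.002], TCP at [270.05, 563.65, 231.281] pointing down, gripper open.
Joint ranges: [-2.63, 2.63], [-0.92, 2.1], [0.06, 2.66], [-1.3, 4.44], [0, 2.69], [-3.02, 3.02]. Speed limits (rad/s): [2.22, 2.22, 2.79, 3.14, 3.14, 3.14].

### API

Orientations are given as [roll, pitch, yaw] about the fixed x, y, z axes, in that order (R = Rz(yaw) Ry(pitch) Rx(roll)).
In Python, from rig import r gives the robot as it stands.
- The arm moves only by the tool move_arm, never from a script. Its argument "targets" is one flat list of numbers, 5 for each row, row after row: the gripper's target within -1 to 1 (fully open at 1, half-way at 0, shut at -1), then the shift along the tool's x, y, z in cm, then the turn about the tool's z in degrees. In form: [gripper, tx, ty, tz, turn, gripper, tx, ty, tz, turn, ...]. A call has 1 to 10 rows; each row is the pose to reach, as a shift and turn from the pose commanded when the call began, along the tool's axes at that moment; what a row does not reach only later rows make up. A row lasts 1/10 s, in which the tool goes at most 50 mm and 8.59 degrees, less where a joint would pass 70% of its speed; a pose out of reach is approached as far as the arm can. A call with a gripper value outside its range is refused whole. The fingers move at their own pace and stop on an object; "squeeze" is the grip in N (left out, the last holds). Time passes only in rows, so rows that repeat a pose let the fingers close. It gives the time, the measured TCP pose, the force and the opening at its end, in the units of the state.
- r.sense(): the state, without advancing time (a new reading comes with each control period).
- r.grab_frame(name): name is "side" or "top"; returns a dict with "img" (384x512x3 uint8, blue, green, red), "K" (3x3 intrinsics, pixels), "world_to_cam" (4x4, takes a point from world to camera coordinates). Camera axes: x right, y down, z forward; pixel columns grow to the right and rows downward; lengths in mm; the calibration is good to about 2 mm. A picture is of the moment at which its call begins. There is no depth.
- r.sign_off(): hands the job in, once; it reports no verdict.
Trained networks look in a picture, given as the dict that the camera call returned (one of the last four; its "shot" number tells which), for a name from the list of things; names that differ only in an ending like _2 or _b are one class to them, and where a whole thing is asked for, a point or a joint stands for the part that bears it (a point fixed in the world has none). Each returns a list of dicts, best first, with "conf" (0 to 1); they miss things now and then, are a little off and sometimes report something else, mostly with a low value. They report only what shows in the picture. A call takes as long as a camera call. They do not tell look-alikes from the thing itself.
- r.outline_of(picture, thing): "region" (384x512 bool, what is visible of it).
- r.mark_of(picture, thing): "position" ([x, y, z] in mm, in world coordinates, good to about 4 mm: a listed point, or the origin of a listed thing).
The state is a dict: "clock": time; "qpos": joint angles; "qvel": joint speeds; "joint_efforts": joint torques, N m; "eef_pos": TCP position; "tcp_rot": TCP orientation; "contact_force": force on the tool from outside, world axes, zero at the start; "wrist_torque": the same for the moment, N m; "opening": opening from 0.0 (shut) to 1.0 (fully open).
Only numpy, scipy, OpenCV 4.12 (cv2) and the standard library are available. Lean on these libraries where they do the work, as an engineer would, in place of code of your own. Each camera call takes 0.05 s, during which the arm holds its last target.

### The job

Turn the cover plate over without gripping or lifting it: with the fingertips push it along the low deck of the turnover stand against the step, tip it up on edge there and over, so that it falls on its other face onto the high deck. Then push it along the high deck until it is home and square against the end fence. Leave the carton, the grease pot and the dowel pin beside the stand where they are.

Things in the scene. Friction and masses are not known exactly. Their poses are not given: they have to be found in the camera images.
- cover_plate: loose flat aluminium plate, 90 (x) x 120 (y) x 12 mm (z), 0.2 to 0.4 kg. Origin: centre of the face that lies below at the start (dark rectangular gasket line); z points out of the other face (four corner holes): up at the start, down once turned over. Starts flat on the low deck, +x edge 6 to 30 mm short of the step, square to it within 0.1 rad; its -x end overhangs the deck's front
- leading_edge (a point): middle of the plate's end face that looks at the step at the start (plate x = +45 mm, half thickness). The plate pivots on this edge, which stays low all the time
- near_edge (a point): middle of the plate's opposite end face (plate x = -45 mm, half thickness), where the fingers start; free space under it down to the bench
- turnover_stand: grey steel fixture, fixed. Origin on the bench, below the foot of the step; x runs from the low deck to the fence (roughly towards world +y), z up. Two side cheeks (32 to 62 mm either side of the middle) leave an open channel 64 mm wide, empty down to the bench for x < 10 mm, floor at z = 10 mm beyond. Low deck: x -85 to 0 mm, top z = 45 mm
- step_top (a point): on the stand's middle plane at the top edge of the step: an upright wall at stand x = 0 from z = 45 mm (low deck) up to z = 60 mm (high deck). The high deck, with rubber strips on both cheeks, runs level from x = 0 to 110 mm at z = 60 mm
- fence_face (a point): on the stand's middle plane, on the face of the end fence at the height of the high deck: stand x = 110 mm, z = 60 mm. The fence is an upright plate 130 mm wide and its top is at z = 82 mm
- carton: bystander: small light carton, 86 x 105 x 26 mm high, lying on the far side of the stand (its -y side) near the fence end; origin at the centre of its underside
- grease_pot: bystander: small round pot with a lid, 63 mm across, 54 mm high, on the robot's side of the stand (its +y side); origin at the centre of its underside
- dowel_pin: bystander: plain steel dowel pin standing upright, 21 mm across, 42 mm high, on the far side of the stand (its -y side); origin at the centre of its underside
Not all that is in view belongs to the job. Of the things that look like the turnover_stand, the largest one is meant.

How it is judged:
By the outcome, as a careful person would: the job done as asked, in the order asked, and still so for the second after the job is handed in, with the robot touching nothing.
It also fails if it takes over 45 s, if anything falls off the work surface, if the arm or the gripper's body presses on something with over 40 N, if the wrist force passes 120 N, or if a joint passes its speed limit or range.

## Working session

There is one attempt and no reset: what is moved stays moved. The work goes in short steps, Python scripts to look and compute and a tool call to move; the robot and the scene stay as the last step left them, time stands still between calls to the robot, and variables do not carry over. Pictures are saved under pics/ and viewed, and the job is handed in when it is done.

Besides the shell and the picture viewer there is one more tool, called after "Emit:" by a JSON object that holds its "name" and its "arguments". move_arm: Moves the arm, as the interface text tells. Its arguments: {"type":"object","properties":{"targets":{"type":"array","items":{"type":"number"}},"squeeze":{"type":"number"}},"required":["targets"]}

```bash
ls; mkdir -p pics; cat > h.py <<'E'
import numpy as np,cv2
from rig import r
def shot(n,f):
    p=r.grab_frame(n); cv2.imwrite('pics/'+f,p['img']); return p
def proj(p,X):
    X=np.atleast_2d(X); c=(p['world_to_cam']@np.c_[X,np.ones(len(X))].T)[:3]; u=p['K']@c; return (u[:2]/u[2]).T
E
python3 - <<'E'
from h import *
print(r.sense(), r.grip_point_offset)
for n in ('side','top'):
    p=shot(n,n+'0.png')
    for t in ['cover_plate','leading_edge','near_edge','turnover_stand','step_top','fence_face','carton','grease_pot','dowel_pin']:
        print(n,t,[(np.round(d['position']).tolist(),round(d['conf'],2)) for d in r.mark_of(p,t)][:3])
    print(p['K'],p['world_to_cam'])
E
```

```text
pics
{'clock': 0.0, 'qpos': array([ 1.12159268e+00,  3.53655049e-01,  1.63417291e+00,  2.53559197e-05,
        1.15517483e+00, -2.40520563e-03]), 'qvel': array([ 2.36515732e-03, -6.25276934e-05,  1.01997916e-03, -7.89055816e-04,
       -7.74449878e-04, -1.90327272e-04]), 'joint_efforts': array([ 2.15641594e-03, -6.05253482e+01, -3.42069983e+01,  2.87389375e-04,
        9.24184278e-03,  6.44968145e-05]), 'eef_pos': array([269.83279972, 563.20654822, 230.54077265]), 'tcp_rot': array([-3.14018257e+00, -2.65744004e-05,  2.69478393e+00]), 'contact_force': array([-0.3615741 ,  0.52250156, -0.32506696]), 'wrist_torque': array([ 0.01323411,  0.08181667, -0.02492764]), 'opening': 0.9999058293611535} 18.700000000000003
side cover_plate [([537.0, -32.0, 47.0], 0.58), ([547.0, -78.0, 50.0], 0.33)]
side leading_edge [([530.0, 12.0, 49.0], 0.71)]
side near_edge [([546.0, -78.0, 49.0], 0.94)]
side turnover_stand [([397.0, -194.0, -1.0], 0.9), ([540.0, 40.0, -2.0], 0.79), ([221.0, -308.0, -2.0], 0.78)]
side step_top [([396.0, -196.0, 40.0], 0.81), ([224.0, -301.0, 41.0], 0.7), ([538.0, 37.0, 59.0], 
[... 928 characters left out ...]
, 0.97), ([392.0, -190.0, 40.0], 0.7), ([543.0, 40.0, 61.0], 0.61)]
top fence_face [([206.0, -233.0, 38.0], 0.97), ([405.0, -115.0, 44.0], 0.85), ([526.0, 143.0, 57.0], 0.83)]
top carton [([664.0, 156.0, 2.0], 0.58)]
top grease_pot [([418.0, 69.0, 1.0], 0.83)]
top dowel_pin [([661.0, 50.0, -1.0], 0.63)]
[[461.77962086   0.         255.96992273]
 [  0.         461.77962086 187.68009913]
 [  0.           0.           1.        ]] [[ 9.23452954e-03 -9.99952167e-01 -3.22277872e-03 -8.38851552e+01]
 [-9.84888569e-01 -8.53791909e-03 -1.72978641e-01  4.58900804e+02]
 [ 1.72942851e-01  4.77145429e-03 -9.84920303e-01  1.45742041e+03]
 [ 0.00000000e+00  0.00000000e+00  0.00000000e+00  1.00000000e+00]]
```

View pics/side0.png

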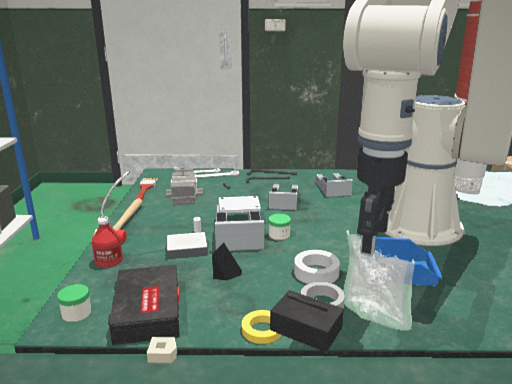

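View pics/top0.png

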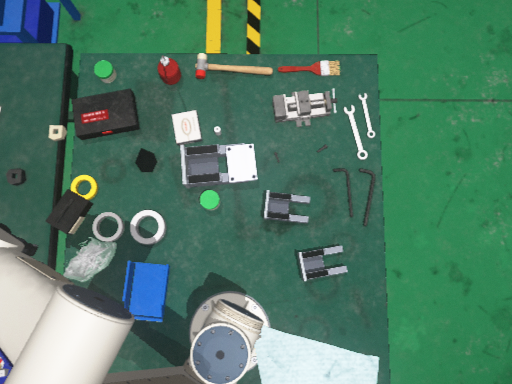

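```bash
python3 - <<'E'
from h import *
t=cv2.imread('pics/top0.png');s=cv2.imread('pics/side0.png')
cv2.imwrite('pics/tz.png',cv2.resize(t[120:220,130:270],None,fx=5.6,fy=5.6,interpolation=cv2.INTER_CUBIC))
cv2.imwrite('pics/sz.png',cv2.resize(s[180:280,150:310],None,fx=5,fy=5,interpolation=cv2.INTER_CUBIC))
E
```

```text
(no output)
```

View pics/tz.png

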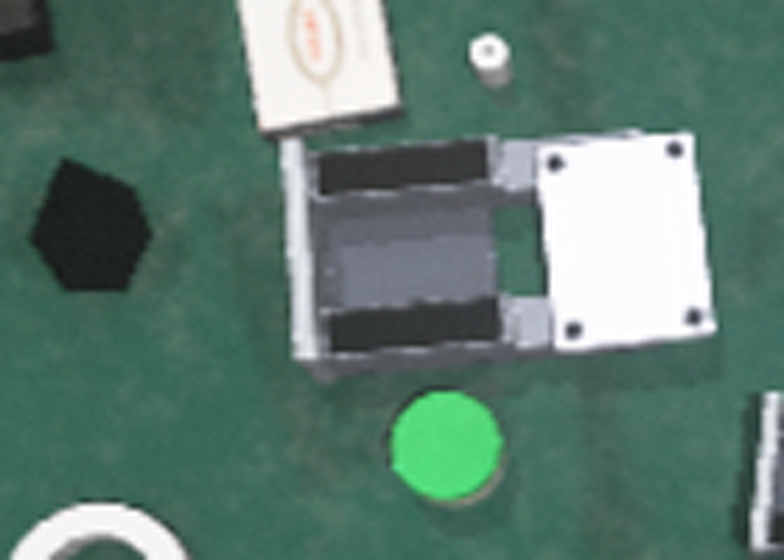

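View pics/sz.png

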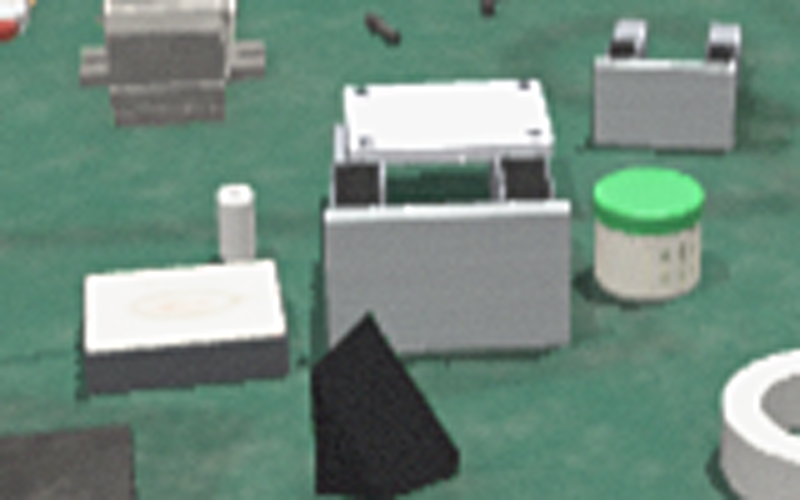

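```bash
cat >> h.py <<'E'
def bp(p,uv,z):
    uv=np.atleast_2d(uv); W=np.linalg.inv(p['world_to_cam']); o=W[:3,3]
    d=(W[:3,:3]@np.linalg.inv(p['K'])@np.c_[uv,np.ones(len(uv))].T).T
    return o+d*((z-o[2])/d[:,2])[:,None]
E
python3 - <<'E'
from h import *
p=r.grab_frame('top')
f=lambda a:(np.array(a,float)+.5)/5.6-.5+[130,120]
print('plate',np.round(bp(p,f([(538,148),(692,133),(715,330),(557,353)]),57),1))
print('rubber corners',np.round(bp(p,f([(489,140),(492,190),(499,297),(503,341),(318,193),(328,307),(330,351)]),60),1))
print('fence top front/back',np.round(bp(p,f([(300,138),(316,358),(280,140),(294,358)]),82),1))
# stand hypothesis overlay
im=p['img']
o=np.array([540,38,0.]);a=np.deg2rad(97.0)
X=np.array([np.cos(a),np.sin(a),0]);Y=np.array([-np.sin(a),np.cos(a),0]);
q=lambda x,y,z:o+x*X+y*Y+[0,0,z]
big=cv2.resize(im[120:220,130:270],None,fx=5.6,fy=5.6,interpolation=cv2.INTER_CUBIC)
for pts in ([(0,32,60),(0,62,60),(110,62,60),(110,32,60)],[(0,-32,60),(0,-62,60),(110,-62,60),(110,-32,60)],[(110,-65,82),(110,65,82)],[(-85,-62,45),(-85,62,45)]):
    u=(proj(p,np.array([q(*c) for c in pts]))-[130,120]+.5)*5.6-.5
    cv2.polylines(big,[np.int32(np.round(u))],True,(0,0,255),1)
cv2.imwrite('pics/ov1.png',big)
E
```

```text
plate [[593.5  20.1  57. ]
 [603.3 -69.3  57. ]
 [486.6 -83.8  57. ]
 [472.4   6.7  57. ]]
rubber corners [[597.3  48.5  60. ]
 [567.4  46.   60. ]
 [504.2  40.5  60. ]
 [478.5  37.6  60. ]
 [564.8 146.7  60. ]
 [497.5 138.6  60. ]
 [471.8 136.6  60. ]]
fence top front/back [[591.6 154.6  82. ]
 [463.7 140.9  82. ]
 [590.3 166.   82. ]
 [463.5 153.3  82. ]]
```

View pics/ov1.png

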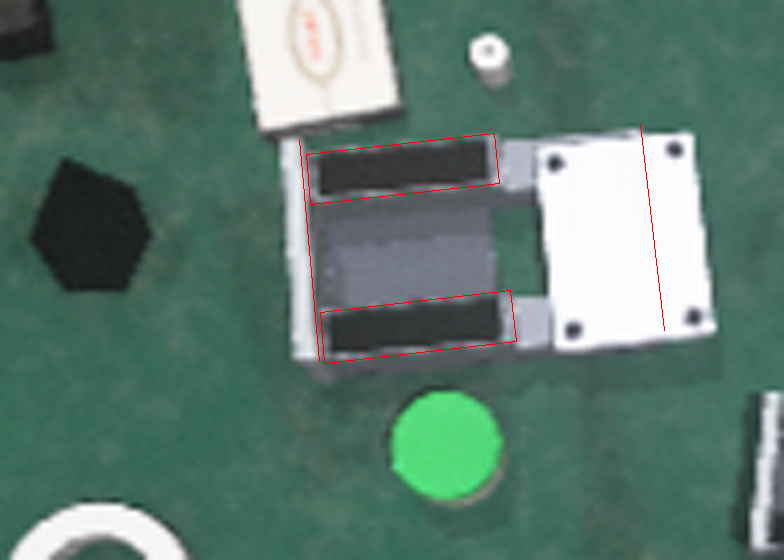

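Emit:
{"name": "move_arm", "arguments": {"targets": [-0.5, -54.7, -49.3, 0, 58.8, -0.5, -54.7, -49.3, 0, 58.8, -0.5, -54.7, -49.3, 0, 58.8, -0.5, -54.7, -49.3, 0, 58.8, -0.5, -54.7, -49.3, 0, 58.8, -0.5, -54.7, -49.3, 0, 58.8, -0.5, -54.7, -49.3, 0, 58.8, -0.5, -54.7, -49.3, 0, 58.8, -0.5, -54.7, -49.3, 0, 58.8, -0.5, -54.7, -49.3, 0, 58.8]}}

```text
clock: 2.05
eef_pos: [460.9, 99.3, 231.7]
tcp_rot: [3.141, -0.0, 1.669]
contact_force: [1.2, 0.3, 0.4]
opening: 0.248
```

Emit:
{"name": "move_arm", "arguments": {"targets": [-0.5, -22, 6.8, 0, 0, -0.5, -22, 6.8, 0, 0, -0.5, -22, 6.8, 0, 0, -0.5, -22, 6.8, 0, 0, -0.5, -22, 6.8, 0, 0, -0.5, -22, 6.8, 0, 0, -0.5, -22, 6.8, 0, 0, -0.5, -22, 6.8, 0, 0]}}

```text
clock: 2.85
eef_pos: [549.0, -110.1, 231.2]
tcp_rot: [-3.141, -0.001, 1.669]
contact_force: [-0.5, 1.4, -0.6]
opening: 0.254
```

```bash
cat >> h.py <<'E'
A=np.deg2rad(95.6);O=np.array([538.3,38.2,0]);SX=np.array([np.cos(A),np.sin(A),0]);SY=np.array([-np.sin(A),np.cos(A),0]);SR=np.c_[SX,SY,[0,0,1]]
def st(p): return np.round((np.array(p)-O)@SR,1)
def stat():
    s=r.sense(); print(s['clock'],'tcp stand',st(s['eef_pos']),'yaw',np.rad2deg(s['tcp_rot'][2]),'F stand',np.round(s['contact_force']@SR,1),s['opening'],np.round(s['qpos'],2))
E
python3 -c "
from h import *
stat()"
```

```text
2.85 tcp stand [-148.6    3.9  231.2] yaw 95.62635259290039 F stand [ 1.5  0.3 -0.6] 0.2535309633098038 [-0.2   0.25  1.77  0.    1.12 -0.3 ]
```

Emit:
{"name": "move_arm", "arguments": {"targets": [-0.5, 0, 0, 4, 0, -0.5, 0, 0, 8, 0, -0.5, 0, 0, 12, 0, -0.5, 0, 0, 15, 0, -0.5, 0, 0, 17.5, 0, -0.5, 0, 0, 19.2, 0, -0.5, 0, 0, 19.3, 0, -0.5, 0, 0, 19.3, 0]}}

```text
clock: 3.65
eef_pos: [549.4, -110.0, 38.6]
tcp_rot: [-3.141, -0.0, 1.67]
contact_force: [0.5, 0.3, 0.1]
opening: 0.249
```

```bash
python3 - <<'E'
from h import *
stat()
a=shot('side','s1.png')['img'];b=shot('top','t1.png')['img']
a=cv2.resize(a[150:270,170:320],None,fx=2.6,fy=2.6,interpolation=3);b=cv2.resize(b[110:230,150:300],None,fx=2.6,fy=2.6,interpolation=3)
cv2.imwrite('pics/c1.png',np.hstack([a,b]))
E
```

```text
3.65 tcp stand [-148.6    3.4   38.6] yaw 95.67563039659909 F stand [ 0.2 -0.6  0.1] 0.24853520815608865 [-0.2   0.51  1.91  0.    0.73 -0.3 ]
```

View pics/c1.png

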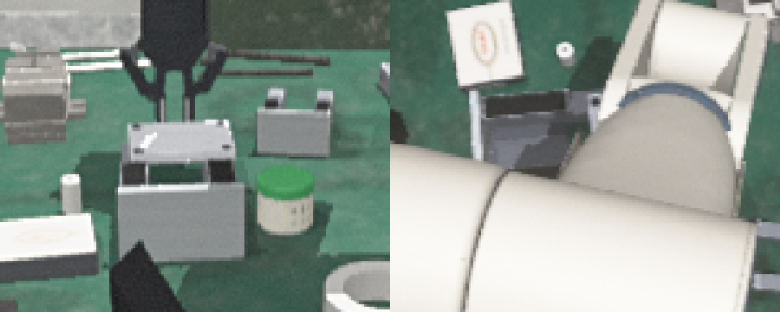

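Emit:
{"name": "move_arm", "arguments": {"targets": [-0.5, 0.8, -0.3, 0, 0, -0.5, 1.4, -0.3, 0, 0, -0.5, 1.8, -0.3, 0, 0, -0.5, 2.1, -0.3, 0, 0, -0.5, 2.4, -0.3, 0, 0, -0.5, 2.7, -0.3, 0, 0, -0.5, 3.0, -0.3, 0, 0, -0.5, 3.3, -0.3, 0, 0]}}

```text
clock: 4.55
eef_pos: [543.5, -78.6, 38.4]
tcp_rot: [3.141, 0.0, 1.669]
contact_force: [0.6, -3.2, 2.8]
opening: 0.25
```

```bash
python3 -c "
from h import *
stat()"
```

```text
4.55 tcp stand [-116.7    6.2   38.4] yaw 95.5982698290724 F stand [-3.2 -0.3  2.8] 0.249688297378485 [-0.15  0.5   1.93 -0.    0.71 -0.24]
```

Emit:
{"name": "move_arm", "arguments": {"targets": [-0.5, 0.3, 0, 0, 0, -0.5, 0.6, 0, 0, 0, -0.5, 0.9, 0, 0, 0, -0.5, 1.1, 0, 0, 0, -0.5, 1.3, 0, 0, 0]}}

```text
clock: 5.05
eef_pos: [542.2, -65.4, 38.4]
tcp_rot: [3.141, 0.0, 1.669]
contact_force: [0.3, -3.1, 2.5]
opening: 0.252
```

```bash
python3 -c "
from h import *
stat()"
```

```text
5.05 tcp stand [-103.5    6.3   38.4] yaw 95.60487539110294 F stand [-3.1  0.   2.5] 0.2520831432357183 [-0.12  0.49  1.94 -0.    0.71 -0.22]
```

Emit:
{"name": "move_arm", "arguments": {"targets": [-0.5, 0.1, 0, 0, 0, -0.5, 0.2, 0, 0, 0, -0.5, 0.3, 0, 0, 0, -0.5, 0.4, 0, 0, 0]}}

```text
clock: 5.45
eef_pos: [542.1, -63.2, 38.4]
tcp_rot: [3.141, 0.003, 1.67]
contact_force: [1.4, -21.7, 1.3]
opening: 0.251
```

```bash
python3 -c "
from h import *
stat()"
```

```text
5.45 tcp stand [-101.3    6.1   38.4] yaw 95.68014436698266 F stand [-21.7   0.7   1.3] 0.2513181209667816 [-0.12  0.49  1.94 -0.    0.71 -0.21]
```

Emit:
{"name": "move_arm", "arguments": {"targets": [-0.5, -0.5, 0, 0, 0, -0.5, -0.5, 0, 1.2, 0, -0.5, -0.5, 0, 1.2, 0, -0.5, -0.2, 0, 1.2, 0, -0.5, 0, 0, 1.2, 0, -0.5, 0, 0, 1.2, 0]}}

```text
clock: 6.05
eef_pos: [541.1, -63.4, 26.0]
tcp_rot: [-3.14, 0.003, 1.671]
contact_force: [-2.1, -18.6, -3.0]
opening: 0.247
```

```bash
python3 -c "
from h import *
stat()
t0=0
for t in range(0,95,5):
    t=np.deg2rad(t);print(round(np.rad2deg(t)),np.round([90-12*np.sin(t)-90*np.cos(t),90*np.sin(t)],1))
"
```

```text
6.05 tcp stand [-101.4    7.1   26. ] yaw 95.71342433237905 F stand [-18.3   3.9  -3. ] 0.2468424163744543 [-0.12  0.51  1.95 -0.    0.68 -0.21]
0 [0. 0.]
5 [-0.7  7.8]
10 [-0.7 15.6]
15 [-0.  23.3]
20 [ 1.3 30.8]
25 [ 3.4 38. ]
30 [ 6.1 45. ]
35 [ 9.4 51.6]
40 [13.3 57.9]
45 [17.9 63.6]
50 [23.  68.9]
55 [28.5 73.7]
60 [34.6 77.9]
65 [41.1 81.6]
70 [47.9 84.6]
75 [55.1 86.9]
80 [62.6 88.6]
85 [70.2 89.7]
90 [78. 90.]
```

Emit:
{"name": "move_arm", "arguments": {"targets": [-0.5, 0, 0, -0.3, 0, -0.5, -0.03, 0, -0.7, 0, -0.5, -0.03, 0, -1.1, 0, -0.5, -0.03, 0, -1.5, 0]}}

```text
clock: 6.45
eef_pos: [541.2, -63.4, 41.2]
tcp_rot: [-3.141, 0.002, 1.67]
contact_force: [-1.4, -14.5, 0.5]
opening: 0.251
```

```bash
python3 - <<'E'
from h import *
stat()
a=shot('side','s2.png')['img']
cv2.imwrite('pics/c2.png',cv2.resize(a[150:270,170:320],None,fx=4,fy=4,interpolation=3))
E
```

```text
6.45 tcp stand [-101.4    7.    41.2] yaw 95.6685364446267 F stand [-14.3   2.8   0.5] 0.2506022984293151 [-0.12  0.49  1.94 -0.    0.71 -0.21]
```

View pics/c2.png

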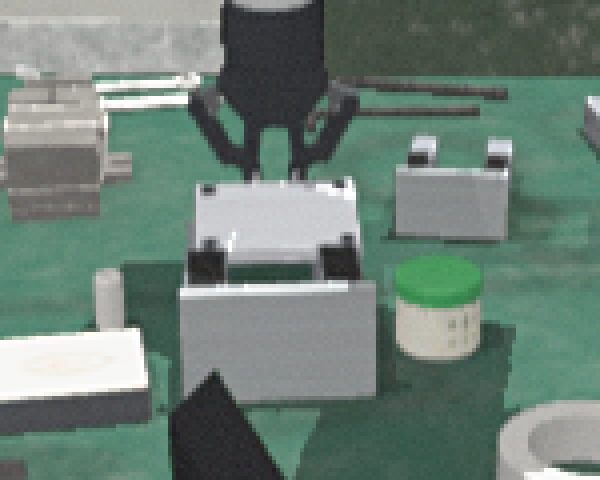

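Emit:
{"name": "move_arm", "arguments": {"targets": [-0.5, 0.03, 0, -0.4, 0, -0.5, 0.08, 0, -0.8, 0, -0.5, 0.15, 0, -1.15, 0, -0.5, 0.23, 0, -1.55, 0, -0.5, 0.35, 0, -1.9, 0, -0.5, 0.45, 0, -2.25, 0, -0.5, 0.6, 0, -2.6, 0, -0.5, 0.74, 0, -2.95, 0]}}

```text
clock: 7.3
eef_pos: [540.8, -56.2, 71.3]
tcp_rot: [-3.141, 0.003, 1.67]
contact_force: [-2.1, -14.4, 4.3]
opening: 0.248
```

```bash
python3 - <<'E'
from h import *
stat()
a=shot('side','s3.png')['img']
cv2.imwrite('pics/c3.png',cv2.resize(a[150:270,170:320],None,fx=4,fy=4,interpolation=3))
E
```

```text
7.3 tcp stand [-94.2   6.7  71.3] yaw 95.68502967342158 F stand [-14.1   3.5   4.3] 0.24813506304850858 [-0.1   0.44  1.93 -0.    0.77 -0.2 ]
```

View pics/c3.png

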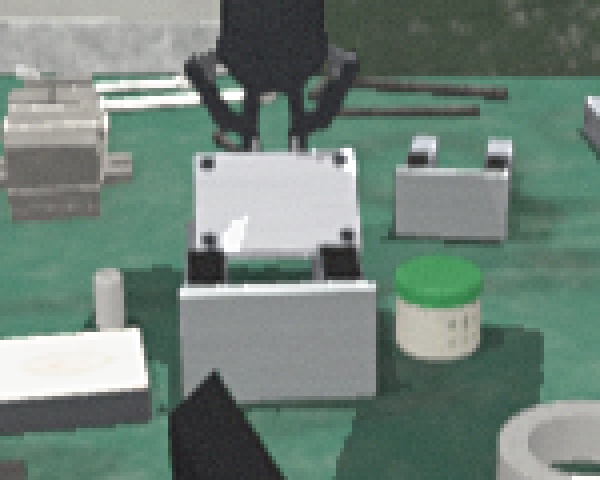

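Emit:
{"name": "move_arm", "arguments": {"targets": [-0.5, 0.18, 0, -0.35, 0, -0.5, 0.36, 0, -0.66, 0, -0.5, 0.54, 0, -0.98, 0, -0.5, 0.76, 0, -1.29, 0, -0.5, 1.0, 0, -1.58, 0, -0.5, 1.23, 0, -1.86, 0, -0.5, 1.48, 0, -2.13, 0, -0.5, 1.74, 0, -2.39, 0, -0.5, 2.0, 0, -2.63, 0, -0.5, 2.28, 0, -2.87, 0]}}

```text
clock: 8.35
eef_pos: [539.0, -32.0, 100.1]
tcp_rot: [3.141, 0.001, 1.669]
contact_force: [-0.1, -4.7, 3.6]
opening: 0.252
```

```bash
python3 - <<'E'
from h import *
stat()
a=shot('side','s4.png')['img']
cv2.imwrite('pics/c4.png',cv2.resize(a[150:270,170:320],None,fx=4,fy=4,interpolation=3))
E
```

```text
8.35 tcp stand [-70.    6.1 100.1] yaw 95.62534513762888 F stand [-4.7  0.5  3.6] 0.2516612943183234 [-0.06  0.39  1.92 -0.    0.83 -0.16]
```

View pics/c4.png

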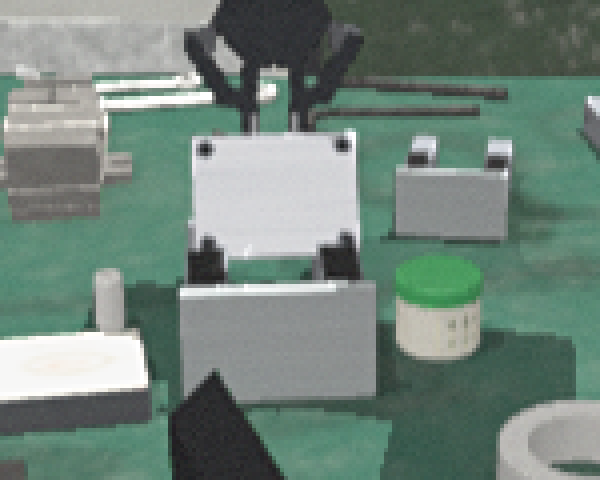

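Emit:
{"name": "move_arm", "arguments": {"targets": [-0.5, 0.4, 0, -0.25, 0, -0.5, 0.8, 0, -0.45, 0, -0.5, 1.2, 0, -0.63, 0, -0.5, 1.6, 0, -0.8, 0, -0.5, 2.0, 0, -0.95, 0, -0.5, 2.4, 0, -1.1, 0, -0.5, 2.8, 0, -1.2, 0, -0.5, 3.2, 0, -1.3, 0, -0.5, 3.6, 0, -1.35, 0, -0.5, 4.0, 0, -1.4, 0]}}

```text
clock: 9.4
eef_pos: [534.7, 8.3, 113.5]
tcp_rot: [-3.141, -0.0, 1.669]
contact_force: [0.2, -0.2, 0.1]
opening: 0.251
```

```bash
python3 - <<'E'
from h import *
stat()
a=shot('side','s5.png')['img'];b=shot('top','t5.png')['img']
a=cv2.resize(a[150:270,170:320],None,fx=2.6,fy=2.6,interpolation=3);b=cv2.resize(b[110:230,150:300],None,fx=2.6,fy=2.6,interpolation=3)
cv2.imwrite('pics/c5.png',np.hstack([a,b]))
E
```

```text
9.4 tcp stand [-29.4   6.5 113.5] yaw 95.5986761339012 F stand [-0.2 -0.1  0.1] 0.2514535414318262 [ 0.01  0.36  1.93  0.    0.85 -0.08]
```

View pics/c5.png

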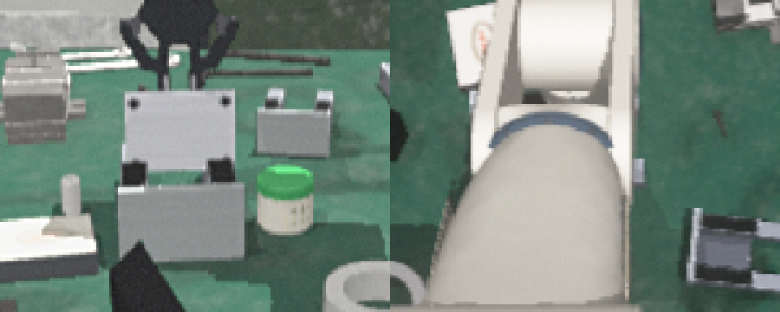

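Emit:
{"name": "move_arm", "arguments": {"targets": [-0.5, 0.25, 0, 0, 0, -0.5, 0.5, 0, 0, 0, -0.5, 0.75, 0, 0, 0, -0.5, 1.0, 0, 0, 0, -0.5, 1.2, 0, 0, 0, -0.5, 1.4, 0, 0, 0]}}

```text
clock: 10.1
eef_pos: [533.5, 22.1, 113.5]
tcp_rot: [3.142, 0.0, 1.669]
contact_force: [-0.2, 0.2, 1.3]
opening: 0.252
```

```bash
python3 - <<'E'
from h import *
stat()
a=shot('side','s6.png')['img']
cv2.imwrite('pics/c6.png',cv2.resize(a[150:270,170:320],None,fx=4,fy=4,interpolation=3))
E
```

```text
10.1 tcp stand [-15.5   6.4 113.5] yaw 95.60094095424223 F stand [0.2 0.2 1.3] 0.2518348152031367 [ 0.04  0.36  1.93 -0.    0.85 -0.06]
```

View pics/c6.png

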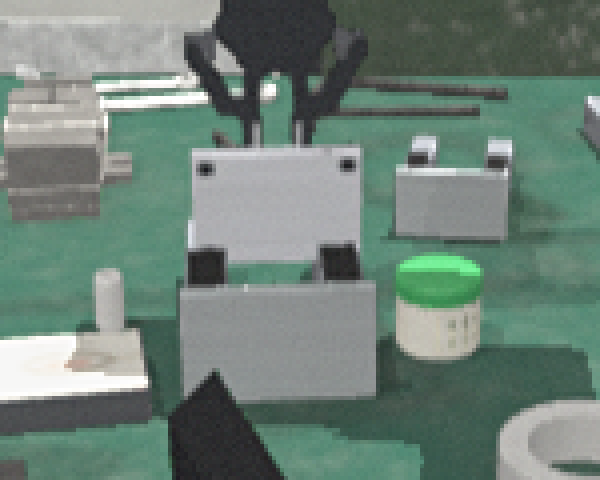

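Emit:
{"name": "move_arm", "arguments": {"targets": [-0.5, 0.15, 0, 0, 0, -0.5, 0.3, 0, 0, 0, -0.5, 0.45, 0, 0, 0, -0.5, 0.6, 0, 0, 0, -0.5, 0.75, 0, 0, 0, -0.5, 0.9, 0, 0, 0]}}

```text
clock: 10.75
eef_pos: [532.5, 31.0, 113.5]
tcp_rot: [-3.142, -0.0, 1.668]
contact_force: [0.9, -0.0, -0.2]
opening: 0.246
```

```bash
python3 - <<'E'
from h import *
stat()
a=shot('side','s7.png')['img']
cv2.imwrite('pics/c7.png',cv2.resize(a[150:270,170:320],None,fx=4,fy=4,interpolation=3))
E
```

```text
10.75 tcp stand [ -6.6   6.4 113.5] yaw 95.59427719635514 F stand [-0.1 -0.9 -0.2] 0.24578491308188435 [ 0.06  0.36  1.93  0.    0.85 -0.04]
```

View pics/c7.png

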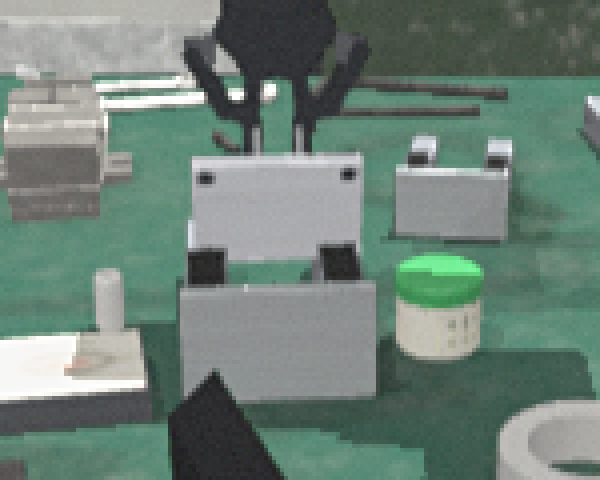

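Emit:
{"name": "move_arm", "arguments": {"targets": [-0.5, 0.2, 0, 0, 0, -0.5, 0.4, 0, 0, 0, -0.5, 0.6, 0, 0, 0, -0.5, 0.8, 0, 0, 0, -0.5, 1.0, 0, 0, 0, -0.5, 1.2, 0, 0, 0]}}

```text
clock: 11.4
eef_pos: [531.4, 43.0, 113.5]
tcp_rot: [-3.142, -0.0, 1.669]
contact_force: [0.0, -0.1, 0.2]
opening: 0.251
```

```bash
python3 - <<'E'
from h import *
stat()
a=shot('side','s8.png')['img']
cv2.imwrite('pics/c8.png',cv2.resize(a[150:270,170:320],None,fx=4,fy=4,interpolation=3))
E
```

```text
11.4 tcp stand [  5.5   6.4 113.5] yaw 95.6025603849428 F stand [-0.1 -0.   0.2] 0.25132346195762023 [ 0.08  0.36  1.93  0.    0.85 -0.02]
```

View pics/c8.png

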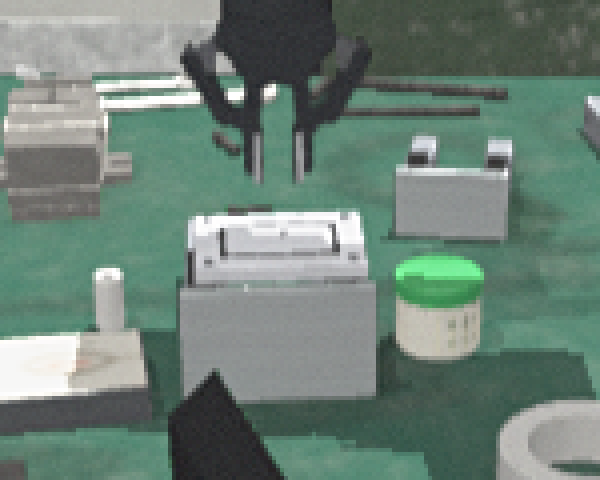

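Emit:
{"name": "move_arm", "arguments": {"targets": [-0.5, -3, 0, 0, 0, -0.5, -6, 0, 0, 0, -0.5, -8, 0, 0, 0, -0.5, -8, 0, 0, 0]}}

```text
clock: 11.85
eef_pos: [539.5, -38.7, 113.5]
tcp_rot: [3.141, 0.0, 1.667]
contact_force: [0.1, 0.6, -0.2]
opening: 0.252
```

```bash
python3 - <<'E'
from h import *
stat()
p=shot('side','s9.png')
for t in ['cover_plate','leading_edge','near_edge']:
    print(t,[(st(d['position']).tolist(),round(d['conf'],2)) for d in r.mark_of(p,t)][:3])
c0=(170,190)
big=cv2.resize(p['img'][190:270,170:290],None,fx=6,fy=6,interpolation=cv2.INTER_CUBIC)
q=lambda x,y,z:O+x*SX+y*SY+np.array([0,0,z])
for pts,c in (([(110,-65,82),(110,65,82)],(0,0,255)),([(110,-65,0),(110,65,0)],(0,0,255)),([(20,-55.5,72),(20,64.5,72),(110,64.5,72),(110,-55.5,72)],(0,200,0))):
    u=(proj(p,np.array([q(*a) for a in pts]))-c0+.5)*6-.5
    cv2.polylines(big,[np.int32(np.round(u))],True,c,1)
cv2.imwrite('pics/c9.png',big)
b=shot('top','t9.png')['img']
cv2.imwrite('pics/c9t.png',cv2.resize(b[110:230,150:300],None,fx=4,fy=4,interpolation=3))
E
```

```text
11.85 tcp stand [-76.6   6.3 113.5] yaw 95.48511170446054 F stand [ 0.6 -0.1 -0.2] 0.2522484735718398 [-0.07  0.37  1.91 -0.    0.86 -0.17]
cover_plate [([17.5, 5.3, 74.6], 0.55)]
leading_edge [([-29.0, 8.2, 66.0], 0.97)]
near_edge [([61.2, 5.5, 64.8], 0.79)]
```

View pics/c9.png

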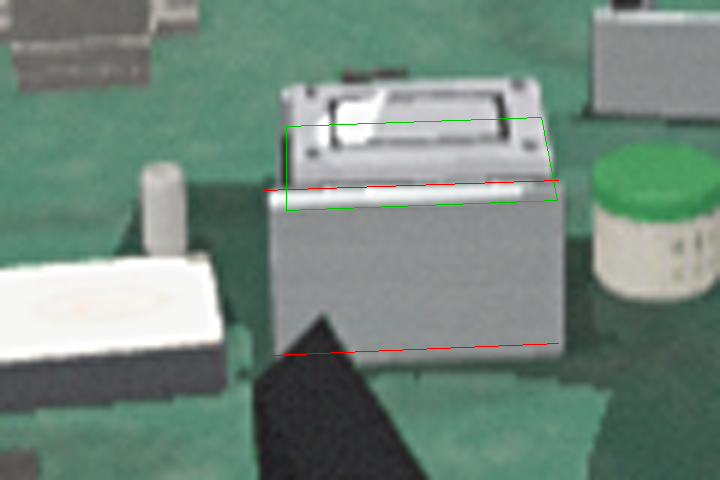

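View pics/c9t.png

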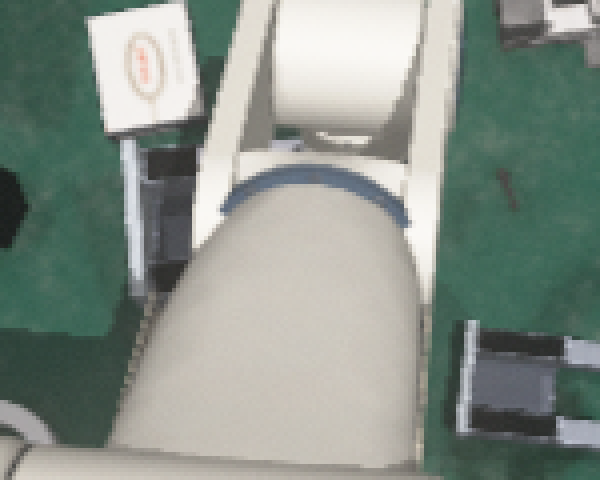

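Emit:
{"name": "move_arm", "arguments": {"targets": [-0.5, 0, 0, 2.5, 0, -0.5, 0, 0, 4.5, 0, -0.5, 0, 0, 5.0, 0, -0.5, 0, 0, 5.0, 0, -0.5, 1.5, 0, 5.0, 0, -0.5, 2.7, 0, 5.0, 0, -0.5, 3.0, 0, 5.0, 0, -0.5, 3.4, 0, 5.0, 0, -0.5, 3.8, 0, 5.0, 0, -0.5, 4.2, 0, 5.0, 0]}}

```text
clock: 13.1
eef_pos: [535.6, 4.9, 63.9]
tcp_rot: [3.141, 0.001, 1.669]
contact_force: [0.5, -4.2, 4.7]
opening: 0.252
```

```bash
python3 - <<'E'
from h import *
stat()
a=shot('side','s10.png')['img']
cv2.imwrite('pics/c10.png',cv2.resize(a[150:270,170:320],None,fx=4,fy=4,interpolation=3))
E
```

```text
13.1 tcp stand [-32.9   6.   63.9] yaw 95.61647167160575 F stand [-4.2 -0.1  4.7] 0.2521720050057297 [ 0.01  0.44  1.95 -0.    0.75 -0.09]
```

View pics/c10.png

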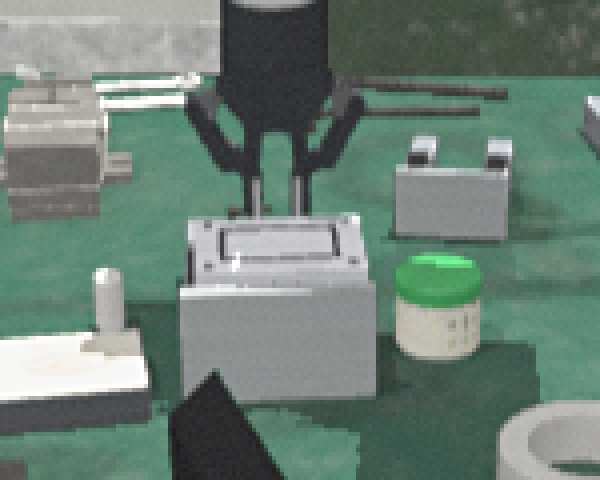

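Emit:
{"name": "move_arm", "arguments": {"targets": [-0.5, 0.3, 0, 0, 0, -0.5, 0.7, 0, 0, 0, -0.5, 1.1, 0, 0, 0, -0.5, 1.5, 0, 0, 0, -0.5, 1.9, 0, 0, 0, -0.5, 2.3, 0, 0, 0, -0.5, 2.7, 0, 0, 0, -0.5, 3.1, 0, 0, 0, -0.5, 3.5, 0, 0, 0, -0.5, 3.7, 0, 0, 0]}}

```text
clock: 14.15
eef_pos: [531.3, 42.3, 63.4]
tcp_rot: [-3.141, -0.0, 1.669]
contact_force: [0.4, -4.7, 4.0]
opening: 0.246
```

```bash
python3 - <<'E'
from h import *
stat()
a=shot('side','s11.png')['img']
cv2.imwrite('pics/c11.png',cv2.resize(a[150:270,170:320],None,fx=4,fy=4,interpolation=3))
E
```

```text
14.15 tcp stand [ 4.7  6.5 63.4] yaw 95.61555557697174 F stand [-4.8  0.   4. ] 0.24564545996847031 [ 0.08  0.44  1.96  0.    0.75 -0.02]
```

View pics/c11.png

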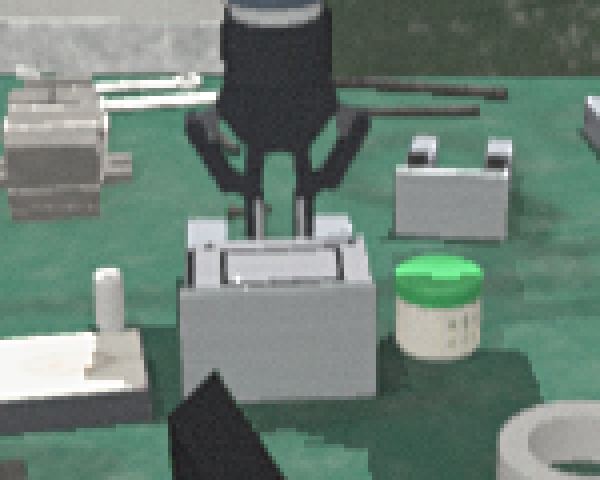

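Nearly home; about 4 mm remains by the model. I'll creep on until the force rises.

Emit:
{"name": "move_arm", "arguments": {"targets": [-0.5, 0.15, 0, 0, 0, -0.5, 0.3, 0, 0, 0, -0.5, 0.4, 0, 0, 0, -0.5, 0.5, 0, 0, 0]}}

```text
clock: 14.6
eef_pos: [531.0, 46.2, 63.4]
tcp_rot: [-3.141, 0.001, 1.669]
contact_force: [1.1, -12.0, 1.4]
opening: 0.248
```

```bash
python3 -c "
from h import *
stat()"
```

```text
14.6 tcp stand [ 8.7  6.4 63.4] yaw 95.63930480722522 F stand [-12.1   0.1   1.4] 0.2482832095029309 [ 0.08  0.44  1.96 -0.    0.75 -0.01]
```

Emit:
{"name": "move_arm", "arguments": {"targets": [-0.5, 0.05, 0, 0, 0, -0.5, 0.1, 0, 0, 0, -0.5, 0.13, 0, 0, 0, -0.5, 0.13, 0, 0, 0]}}

```text
clock: 15.0
eef_pos: [531.1, 46.3, 63.4]
tcp_rot: [-3.142, 0.003, 1.67]
contact_force: [1.8, -16.7, 2.0]
opening: 0.249
```

```bash
python3 -c "
from h import *
stat()"
```

```text
15.0 tcp stand [ 8.8  6.4 63.4] yaw 95.66050470908061 F stand [-16.8  -0.2   2. ] 0.24946037433280446 [ 0.09  0.44  1.96 -0.    0.75 -0.01]
```

Emit:
{"name": "move_arm", "arguments": {"targets": [-0.5, -0.5, 0, 0, 0, -0.5, -2, 0, 0, 0, -0.5, -4, 0, 0, 0, -0.5, -6, 0, -3, 0, -0.5, -9, 0, -7, 0, -0.5, -13, 0, -11, 0, -0.5, -17, 0, -15, 0, -0.5, -21, 0, -16, 0, -0.5, -25, 0, -16, 0, -0.5, -27, 0, -16, 0]}}

```text
clock: 16.0
eef_pos: [557.5, -224.4, 224.5]
tcp_rot: [3.14, 0.001, 1.667]
contact_force: [-1.1, -0.1, 0.5]
opening: 0.249
```

```bash
python3 - <<'E'
from h import *
stat()
q=lambda x,y,z:O+x*SX+y*SY+np.array([0,0,z])
ims=[]
for n,c0 in (('side',(170,170)),('top',(140,110))):
    p=shot(n,n+'12.png')
    for t in ['cover_plate','leading_edge','near_edge','carton','grease_pot','dowel_pin']:
        print(n,t,[(st(d['position']).tolist(),np.round(d['position']).tolist(),round(d['conf'],2)) for d in r.mark_of(p,t)][:2])
    big=cv2.resize(p['img'][c0[1]:c0[1]+90,c0[0]:c0[0]+130],None,fx=6,fy=6,interpolation=cv2.INTER_CUBIC)
    cv2.imwrite('pics/f_%s.png'%n,big)
E
```

```text
16.0 tcp stand [-263.2    6.5  224.5] yaw 95.49066479255862 F stand [0.  1.1 0.5] 0.248842084156233 [-0.39  0.32  1.7  -0.    1.12 -0.48]
side cover_plate [([63.3, 9.4, 72.4], [523.0, 100.0, 72.0], 0.72)]
side leading_edge [([19.8, 5.7, 65.2], [531.0, 57.0, 65.0], 0.66), ([110.7, 5.7, 64.7], [522.0, 148.0, 65.0], 0.43)]
side near_edge [([106.6, 3.6, 65.0], [524.0, 144.0, 65.0], 0.88)]
side carton [([105.2, -140.0, -1.4], [667.0, 157.0, -1.0], 0.71)]
side grease_pot [([47.4, 119.1, -0.4], [415.0, 74.0, -0.0], 0.88)]
side dowel_pin [([1.2, -116.1, 1.7], [654.0, 51.0, 2.0], 0.66)]
top cover_plate [([63.2, 4.3, 71.4], [528.0, 101.0, 71.0], 0.58), ([42.1, 118.6, 2.3], [416.0, 68.0, 2.0], 0.3)]
top leading_edge [([19.1, 5.2, 68.6], [531.0, 57.0, 69.0], 0.71)]
top near_edge [([110.7, 5.8, 64.1], [522.0, 148.0, 64.0], 0.81)]
top carton [([102.9, -138.4, 0.5], [666.0, 154.0, 0.0], 0.66)]
top grease_pot [([40.9, 118.0, 1.5], [417.0, 67.0, 2.0], 0.55)]
top dowel_pin [([4.4, -121.3, -2.5], [659.0, 54.0, -2.0], 0.59)]
```

View pics/f_side.png

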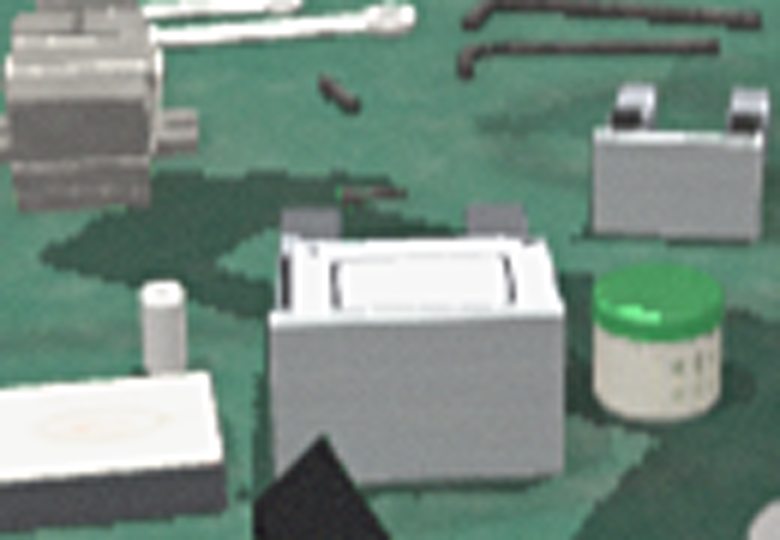

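View pics/f_top.png

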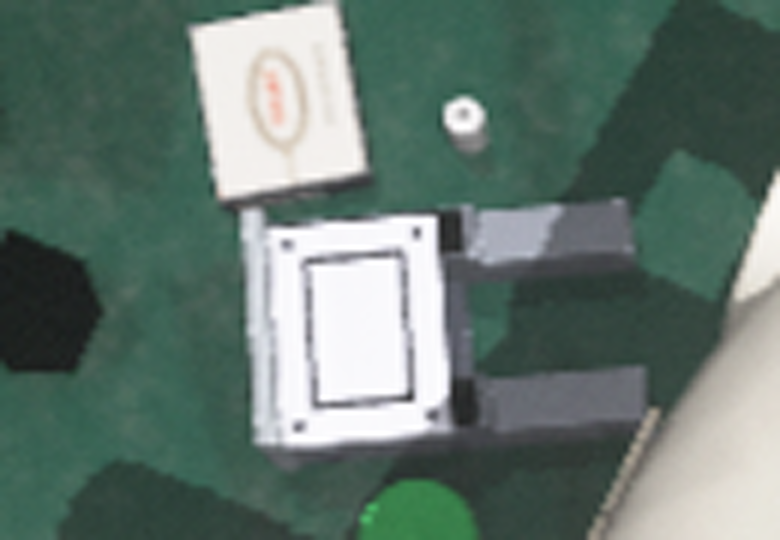

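```bash
python3 -c "
from h import *
stat(); print(r.sign_off())"
```

```text
16.7 tcp stand [-259.1    6.3  223.5] yaw 95.63448631961516 F stand [-0.2 -0.4  0.5] 0.25238625914398244 [-0.38  0.32  1.7   0.    1.12 -0.48]
the job is handed in; nothing more can be done
None
```

The cover plate is turned over and sits home against the end fence; I handed the job in at 16.7 s. I pushed it along the low deck to the step with two part-open fingertips. Then I tipped it up on its leading edge by friction and pushed it past upright. It fell onto the high deck gasket side up, and I pushed it to the fence.

**Final checks:**
- **Home:** while pushing, the force rose to about 17 N and the finger stopped at 8.8 mm, where 9 mm was expected. The top view puts the leading edge at about 19 to 20 mm and the near edge at about 110 mm in stand x, which matches a plate against the fence.
- **Square:** in the top view the plate's free edge and the fence line agree within about 0.6°.
- **Bystanders:** the carton, grease pot and dowel pin read within about 5 mm of where they started, about what the measurement can resolve.
- **Forces:** the highest reading I saw was about 22 N. The arm ended clear of everything, reading about 0 N.

**Disagreements:**
- The plate sits about 5 mm off the stand's middle towards the robot, as it started; I did not correct this.
- The side view put the near edge at 106.6 mm against 110.7 mm from the top view.
- The side view also gave a second, weaker leading-edge detection at the fence. I took it for the near edge.

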